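Dry run of the tacks on a frame's round cross tube

ROBOT

A 6-joint arm with a two-finger parallel gripper is mounted at the origin on the work surface. World frame = base frame: x ahead of the robot, y to its left, z up, the work surface at z = 0. Lengths are in mm, angles in rad, forces in N, time in s.
With the tool pointing down it reaches from about 375 to 750 mm from the base axis. Payload 9 kg.
Tool frame: the origin (TCP) lies at the very end of the fingers, on their centre line; the grasp point (between the pads) lies 19 mm behind it; z points along the fingers, y is the direction in which the jaws open and shut (so a half turn about z gives the same grasp; the last joint's range is limited). The gripper opens to 85 mm and grips with 20 to 120 N. Pads are 22 mm wide; open, the fingers measure 114 mm over their backs; the gripper's body (76 mm by 85 mm) begins 54 mm behind the grasp point. The pads swing forward as they close: fully open they stand 13 mm farther back than shut.
Start: joints at [1.05, 0.104, 0.097, 1.564, 0, 1.353], TCP at [178.921, 572.734, 231.331] pointing down, gripper open.
Joint ranges: [-2.99, 2.99], [-0.84, 1.86], [-1.1, 1.16], [-1.84, 2.11], [-1.51, 1.56], [-3.14, 3.14]. Speed limits (rad/s): [2.22, 2.22, 2.57, 3.14, 3.14, 3.14].

INTERFACE

Orientations are given as a rotation vector (axis times angle).
In Python, from workcell import bot gives the robot as it stands. The module is installed in compiled form; this text tells all that it offers. Calls block until the motion is done:
- bot.move_ptp(position, orientation): joint-space move of the TCP to a pose.
- bot.move_l(position, ori=None, feed=150, f_stop=None): straight line of the TCP; ori=None keeps the orientation; feed is the mean speed in mm/s. With f_stop (N) it stops when the force on the tool has changed by that much, and returns True; else False.
- bot.movej(angles): joint-space move.
- bot.ungrasp() and bot.grab(grasp_force=None): open the fingers fully, or close them until they stop; grasp_force is the grip in N (None keeps the last).
- bot.sleep(seconds).
- bot.inverse_kinematics(position, orientation): joint angles nearest the present ones, or None.
- bot.get_obs(): the state.
- bot.read_camera(name): name is "scene" or "top"; returns a dict with "frame" (420x560x3 uint8, red, green, blue), "fx", "fy", "cx", "cy" (pixels), "camera_from_world" (4x4, takes a point from world to camera coordinates). Camera axes: x right, y up, looking along -z (the intrinsics and any distortion apply to the point x, -y, -z); pixel columns grow to the right and rows downward; lengths in mm; the calibration is good to about 2 mm. A picture is of the moment at which its call begins. There is no depth.
A pose or a line that the arm cannot do raises bot.MotionError and nothing moves.
- bot.close_job(): hands the job in, once; it reports no verdict.
The state is a dict: "time": time; "qpos": joint angles; "joint_vel": joint speeds; "joint_torque": joint torques, N m; "position": TCP position; "eef_rot": TCP orientation; "contact_force": force on the tool from outside, world axes, zero at the start; "wrist_torque": the same for the moment, N m; "width": finger opening in mm.
Only numpy, scipy, OpenCV 4.12 (cv2) and the standard library are available. Lean on these libraries where they do the work, as an engineer would, in place of code of your own. Each camera call takes 0.05 s, during which the arm holds its last target.

TASK

The frame on the welding table is ready for its last two tack welds; rehearse them with the fingertips in place of the torch. Point from straight above at the top of the joint where the round cross tube butts against the clamped rail, with the fingertips one to two centimetres off the steel, and hold still there for two seconds; then do the same at the round tube's other end, on the unclamped rail, and finally draw straight up, at least ten centimetres clear of the frame. Touch and shift nothing, and do not go down to the joints of the square cross tube, which are already tacked.

Things in the scene. Friction and masses are not known exactly. Their poses are not given: they have to be found in the camera images.
- round_end_a (a point): tack spot: crown of the +y end of the round cross tube, 37 mm above the table, where it butts (1 mm gap) on a rail's inner face. The rail's top is 3 mm higher. Plain steel tube, 34 mm diameter, 160 mm long, level, loose in two low V-blocks, square across between the rails. Whether end a or b meets the clamped rail changes from run to run
- round_end_b (a point): the same spot at the round tube's other (-y) end, 160 mm from end a
- rail_clamped: square steel tube 40 x 40 mm, 300 mm long along its x, lying flat on the table; origin at the middle of its underside. One of the frame's two parallel rails, the one whose far end is held down by the toggle clamp; it cannot move. The rails' axes are 202 mm apart; which rail is on the left changes from run to run
- rail_loose: the other rail, same size and steel, no clamp on it, loose (0.9 kg) between the stop pins; origin at the middle of its underside, x along it
- clamp_tip (a point): underside of the rubber-tipped spindle of the shut horizontal toggle clamp, on the clamped rail's top, 20 mm from the rail's far (+x) end. The steel clamp stands on a riser block beyond that end, in line with the rail; its black handle lies back to +x, ending 220 mm from this point. 50 mm wide, 88 mm high, fixed
- square_end_a (a point): middle of the top edge of the square cross tube's +y end, 40 mm above the table, at a rail's inner face. This tube (40 x 40 mm, 160 mm long along its y, loose) lies parallel to the round one between the same rails, axes 100 to 145 mm apart, on its near or far side; small dark tack welds sit on top of both its ends
- square_end_b (a point): the same at the square tube's -y end
- stops: four aluminium stop pins, 25 mm in diameter (38 mm at the foot) and 31 mm high, fixed in the table along the outer sides of the rails, 100 mm either way of the frame's middle; origin on the table at the middle of the frame, x along the rails
- vblocks: two low grey V-blocks 50 mm wide and 12 mm high, fixed under the round tube; origin on the table under the tube's middle, y along the tube
- chipping_hammer: bystander: chipping hammer lying beside the frame, 240 mm long along its x, cross head 140 mm along its y, 25 mm high, origin under the middle of its handle
- wire_brush: bystander: wire brush with wooden handle lying beside the frame on its bristles, 255 mm long along its x, 45 mm high, origin under its middle
- magnet_square: bystander: grey three-cornered welding magnet, 60 x 60 mm, 14 mm thick, lying flat in the open far end of the frame between the rails, origin under its middle
- paste_tin: bystander: bare metal tin, 72 mm in diameter and 62 mm high, standing at the open end of the frame nearer the robot; origin under its middle
Things that resemble listed ones, but are neither listed nor needed, are in the scene too. What is shaped like the part that bears round_end_a but blue or turquoise is not meant.

How it is judged (in metres and radians):
On the way, in this order (a step that is already met when the one before it is completed fails the run):
1. fingertips held just above the round tube's joint with the clamped rail (((horizontal distance between the grasp point and round_end_a below 0.018 m and z of the grasp point in the frame of round_end_a between 0.008 and 0.055 m) or (horizontal distance between the grasp point and round_end_b below 0.018 m and z of the grasp point in the frame of round_end_b between 0.008 and 0.055 m)) and y of the grasp point in the frame of rail_clamped between -0.06 and 0.06 m), for 1.5 s.
2. then held just above the round tube's joint with the unclamped rail (((horizontal distance between the grasp point and round_end_a below 0.018 m and z of the grasp point in the frame of round_end_a between 0.008 and 0.055 m) or (horizontal distance between the grasp point and round_end_b below 0.018 m and z of the grasp point in the frame of round_end_b between 0.008 and 0.055 m)) and y of the grasp point in the frame of rail_loose between -0.06 and 0.06 m), for 1.5 s.
At the end, for the whole second after the job is handed in: after at least 1.5 s over each tack spot in turn (grasp point within 18 mm seen from above and 8 to 55 mm above it), the grasp point ends at least 130 mm above the table; no frame part has moved over 3 mm, no bystander over 5 mm (height (world z) of the grasp point above 0.13 m and distance of each of round_end_a, round_end_b, square_end_a, square_end_b, rail_loose from where it was at the start of the episode below 0.003 m and distance of each of chipping_hammer, wire_brush, magnet_square, paste_tin from where it was at the start of the episode below 0.005 m); the robot touches nothing.
It fails at once if the robot touches something (contact force between any of the fingers, the arm and anything else above 0.5 N).
It fails at once if a part of the frame is shifted or lifted (3 mm) (distance of any of round_end_a, round_end_b, square_end_a, square_end_b, rail_loose from where it was at the start of the episode above 0.003 m).
It fails at once if a bystander is shifted or lifted (5 mm) (distance of any of chipping_hammer, wire_brush, magnet_square, paste_tin from where it was at the start of the episode above 0.005 m).
It fails at once if the fingertips go down to a joint of the square tube, which is already tacked ((horizontal distance between the grasp point and square_end_a below 0.02 m and z of the grasp point in the frame of square_end_a below 0.045 m) or (horizontal distance between the grasp point and square_end_b below 0.02 m and z of the grasp point in the frame of square_end_b below 0.045 m)).
It also fails if it takes over 45 s, if anything falls off the work surface, if the arm or the gripper's body presses on something with over 40 N, if the wrist force passes 120 N, or if a joint passes its speed limit or range.

## Working session

There is one attempt and no reset: what is moved stays moved. The work goes in short steps, each a Python script; the robot and the scene stay as the last script left them, time stands still between calls to the robot, and variables do not carry over. Pictures are saved under pics/ and viewed, and the job is handed in when it is done.

```bash
mkdir -p pics; python3 - <<'E'
from workcell import bot
import cv2,pickle
for n in("scene","top"):
    c=bot.read_camera(n); pickle.dump(c,open(n+".pkl","wb"))
    cv2.imwrite(f"pics/{n}1.png",cv2.cvtColor(c["frame"],cv2.COLOR_RGB2BGR))
    print(n,[k for k in c],c["fx"],c["fy"],c["cx"],c["cy"]);print(c["camera_from_world"].round(3) if hasattr(c["camera_from_world"],"round") else c["camera_from_world"])
    print({k:c[k] for k in c if k not in("frame","camera_from_world")})
print(bot.get_obs())
E
```

```text
scene ['frame', 'fx', 'fy', 'cx', 'cy', 'camera_from_world'] 424.8488979754904 424.8488979754904 276.7606593827445 206.55222456554566
[[ 3.400000e-02  9.990000e-01 -1.900000e-02 -9.405000e+00]
 [-7.880000e-01  3.800000e-02  6.150000e-01  4.147510e+02]
 [ 6.150000e-01 -6.000000e-03  7.880000e-01 -1.293262e+03]
 [ 0.000000e+00  0.000000e+00  0.000000e+00  1.000000e+00]]
{'fx': 424.8488979754904, 'fy': 424.8488979754904, 'cx': 276.7606593827445, 'cy': 206.55222456554566}
top ['frame', 'fx', 'fy', 'cx', 'cy', 'camera_from_world'] 467.882161243432 467.882161243432 279.1555737982341 209.96004377516277
[[ 2.000000e-03 -1.000000e+00  1.500000e-02 -2.890600e+01]
 [ 9.880000e-01  5.000000e-03  1.550000e-01 -5.328860e+02]
 [-1.550000e-01  1.500000e-02  9.880000e-01 -1.196238e+03]
 [ 0.000000e+00  0.000000e+00  0.000000e+00  1.000000e+00]]
{'fx': 467.882161243432, 'fy': 467.882161243432, 'cx': 279.1555737982341, 'cy': 209.96004377516277}
{'time': 0.1, 'qpos': array([1.05029139e+00, 1.04605175e-01, 9.65456629e-02, 1.56386481e+00,
       2.70609289e-05, 1.35308798e+00]), 'joint_vel': array([-0.00040971, -0.00040964,  0.00167752, -0.00047191,  0.00161659,
        0.00016844]), 'joint_torque': array([ 6.19333194e-03, -5.58206820e+01,  5.04718852e+01,  1.28956873e-02,
       -2.81464909e-04,  2.20741100e-05]), 'position': array([178.759608  , 572.45906987, 230.61945929]), 'eef_rot': array([-4.73751602e-01, -3.10522877e+00,  1.63695542e-03]), 'contact_force': array([-0.4088448 ,  0.42587594,  0.55694042]), 'wrist_torque': array([-0.01364629, -0.0491912 ,  0.00020968]), 'width': 85.38333234869}
```

View pics/scene1.png

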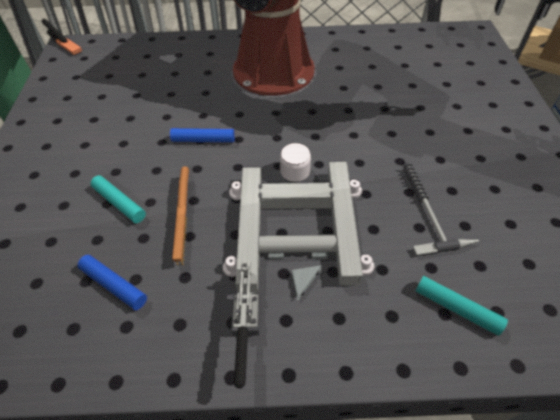

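View pics/top1.png

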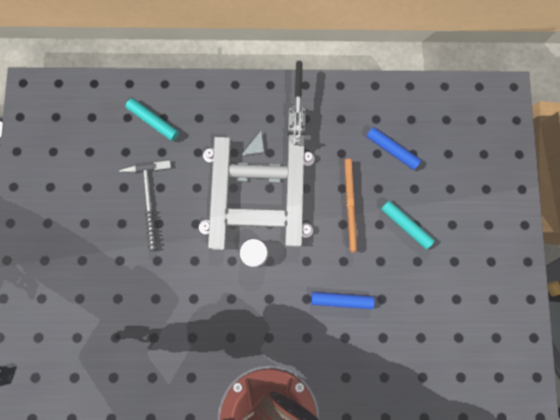

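The images show two grey cross tubes between the rails. The far one, at top (258,172) and scene (297,243), sits on blocks. The near one is at top (257,217) and scene (296,195). The clamp is on the right rail in top, at (297,125). I'll check with close crops.

```bash
python3 - <<'E'
import cv2,numpy as np
t=cv2.imread("pics/top1.png")[125:260,190:325]; s=cv2.imread("pics/scene1.png")[150:290,220:380]
f=lambda a,k:cv2.resize(a,None,fx=k,fy=k,interpolation=cv2.INTER_CUBIC)
cv2.imwrite("pics/ct.png",f(t,4.4)); cv2.imwrite("pics/cs.png",f(s,4.2))
E
```

```text
(no output)
```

View pics/ct.png

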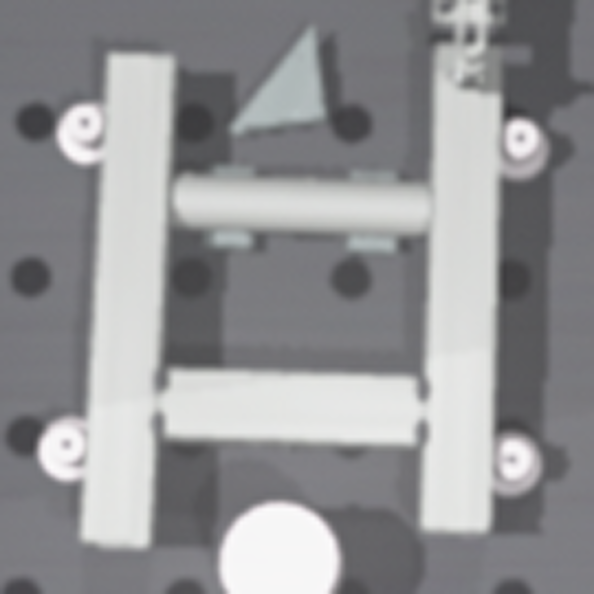

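View pics/cs.png

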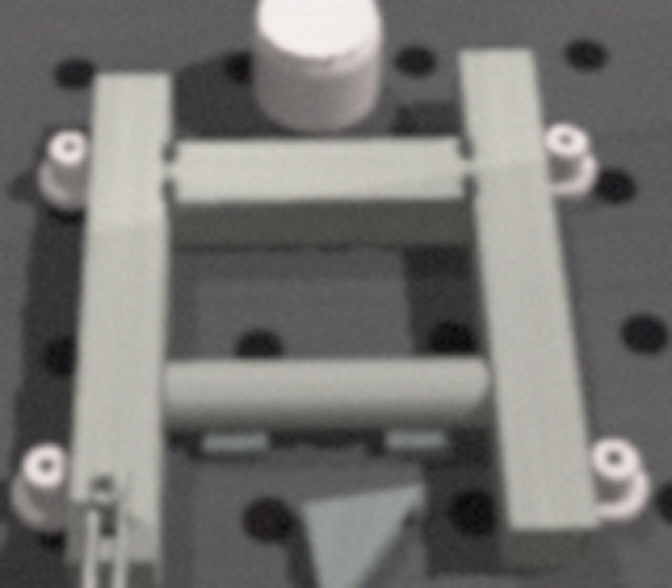

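The crops settle it. The far tube has round shading and ends and rests on V-blocks (ct.png ends (176,200) and (432,207)). The near one is square with tack blobs at both ends. The clamp tip is on the -y rail. Next I'll cast rays for the positions.

```bash
cat > h.py <<'E'
import numpy as np,pickle
C={n:pickle.load(open(n+".pkl","rb")) for n in("scene","top")}
def ray(n,u,v):
    c=C[n];T=np.array(c["camera_from_world"]);R=T[:3,:3];o=-R.T@T[:3,3]
    return o,R.T@np.array([(u-c["cx"])/c["fx"],-(v-c["cy"])/c["fy"],-1.])
def cast(n,u,v,z):
    o,d=ray(n,u,v);return (o+d*(z-o[2])/d[2])
E
python3 - <<'E'
from h import *
print("cams",[ray(n,0,0)[0].round() for n in C])
t=lambda x,y:("top",(x+.5)/4.4-.5+190,(y+.5)/4.4-.5+125)
s=lambda x,y:("scene",(x+.5)/4.2-.5+220,(y+.5)/4.2-.5+150)
for lab,p,z in [("top a axis",t(176,200),20),("top b axis",t(432,207),20),("scene b axis",s(165,394),20),("scene a axis",s(486,388),20),
 ("top rail L inner edge@round",t(170,200),40),("top railR inner",t(433,207),40),
 ("railL far L",t(107,54),40),("railL far R",t(175,56),40),("railL near L",t(80,542),40),("railL near R",t(150,548),40),
 ("railR near L",t(421,530),40),("railR near R",t(490,531),40),("sc clamped near L",s(95,74),40),("sc clamped near R",s(171,74),40),
 ("sc loose near L",s(460,50),40),("sc loose near R",s(532,48),40),("sc loose far L",s(512,527),40),("sc loose far R",s(595,525),40),
 ("sq a top",t(167,404),40),("sq b",t(418,408),40),("tin",t(280,562),62),("clamp tip",t(468,80),40)]:
    print(lab,cast(*p,z).round(1))
# two-view
for lab,p,q in[("a",t(176,200),s(486,388)),("b",t(432,207),s(165,394))]:
    o1,d1=ray(*p);o2,d2=ray(*q);A=np.c_[d1,-d2];k=np.linalg.lstsq(A,o2-o1,rcond=None)[0]
    print(lab,(o1+d1*k[0]).round(1),(o2+d2*k[1]).round(1))
E
```

```text
cams [array([1123.,  -14.,  764.]), array([ 341.,   -9., 1265.])]
top a axis [645.8 108.   20. ]
top b axis [642.3 -50.6  20. ]
scene b axis [637.3 -48.9  20. ]
scene a axis [641.1 110.1  20. ]
top rail L inner edge@round [640.9 109.8  40. ]
top railR inner [637.5 -50.5  40. ]
railL far L [732.9 150.3  40. ]
railL far R [731.9 108.5  40. ]
railL near L [432.4 159.1  40. ]
railL near R [429.  117.5  40. ]
railR near L [440.3 -43.3  40. ]
railR near R [439.8 -84.4  40. ]
sc clamped near L [437.  -85.3  40. ]
sc clamped near R [439.2 -43.   40. ]
sc loose near L [429.1 118.9  40. ]
sc loose near R [429.7 159.2  40. ]
sc loose far L [729.7 109.7  40. ]
sc loose far R [730.3 147.5  40. ]
sq a top [515.3 109.2  40. ]
sq b [513.6 -41.5  40. ]
tin [419.5  39.5  62. ]
clamp tip [717.9 -72.1  40. ]
a [644.5 107.5  25.3] [644.6 109.2  25.5]
b [640.9 -50.4  25.6] [640.9 -48.7  25.5]
```

```bash
python3 - <<'E'
from workcell import bot
import cv2,numpy as np,pickle
B=[640,-50.3];A=[643.5,109.2]
for o in([0,-np.pi,0],[np.pi,0,0]):
    print(o,[None if (q:=bot.inverse_kinematics([*p,z],o)) is None else np.round(q,2) for p in(B,A) for z in(58,180)])
bot.grab(20)
bot.move_ptp([*B,180],[0,-np.pi,0])
bot.sleep(.3)
for n in("scene","top"):
    c=bot.read_camera(n); cv2.imwrite(f"pics/{n}2.png",cv2.cvtColor(c["frame"],cv2.COLOR_RGB2BGR))
o=bot.get_obs();print(o["time"],o["position"],o["eef_rot"],o["width"],o["qpos"])
im=cv2.imread("pics/scene2.png")[90:290,200:400];cv2.imwrite("pics/scene2c.png",cv2.resize(im,None,fx=3,fy=3,interpolation=cv2.INTER_CUBIC))
E
```

```text
[0, -3.141592653589793, 0] [array([-0.28,  0.27, -0.03,  1.27,  0.  , -0.28]), array([-0.28,  0.23,  0.14,  1.48,  0.  , -0.28]), array([-0.03,  0.3 ,  0.  ,  1.27,  0.  , -0.03]), array([-0.03,  0.26,  0.18,  1.49,  0.  , -0.03])]
[3.141592653589793, 0, 0] [array([-0.28,  0.27, -0.03,  1.27,  0.  ,  2.86]), array([-0.28,  0.23,  0.14,  1.48,  0.  ,  2.86]), array([-0.03,  0.3 ,  0.  ,  1.27,  0.  ,  3.11]), array([-0.03,  0.26,  0.18,  1.49,  0.  ,  3.11])]
4.0083 [639.99716541 -50.13926623 179.99100019] [ 3.58246651e-04 -3.14157286e+00 -4.24972076e-05] -0.04006173168787614 [-2.81472565e-01  2.28590314e-01  1.41345658e-01  1.48357818e+00
  2.04960664e-05 -2.81700634e-01]
```

View pics/scene2c.png

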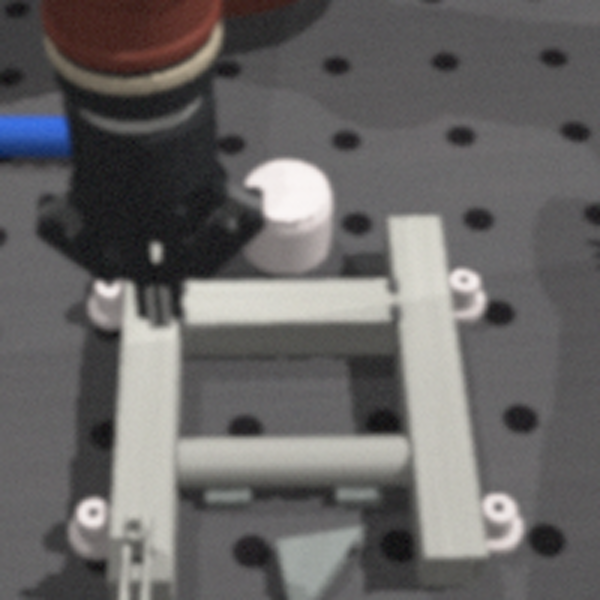

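View pics/top2.png

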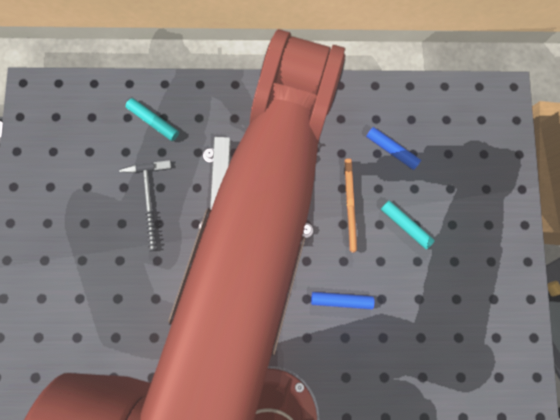

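The top view is hidden by the arm. The scene crop shows the shut fingertips ending at about (155,322), which is scene pixel (251.5,197). I'll compare that with the projected TCP.

```bash
python3 - <<'E'
from h import *
def proj(n,p):
    c=C[n];T=np.array(c["camera_from_world"]);q=T[:3,:3]@p+T[:3,3]
    return (c["cx"]-c["fx"]*q[0]/q[2], c["cy"]+c["fy"]*q[1]/q[2])
for z in(167,180,193):
  for x in (629,640,651): 
    u=proj("scene",np.array([x,-50.1,z]));print(x,z,u,((u[0]-200+.5)*3-.5,(u[1]-90+.5)*3-.5))
E
```

```text
629 167 (np.float64(254.04069432050542), np.float64(195.5512172501364)) (np.float64(163.12208296151627), np.float64(317.6536517504092))
640 167 (np.float64(254.0453489268737), np.float64(200.24993508706712)) (np.float64(163.13604678062106), np.float64(331.74980526120135))
651 167 (np.float64(254.05008631925958), np.float64(205.03222350048682)) (np.float64(163.15025895777873), np.float64(346.0966705014605))
629 180 (np.float64(253.6010768121653), np.float64(190.9596001107873)) (np.float64(161.8032304364959), np.float64(303.87880033236195))
640 180 (np.float64(253.6018669485612), np.float64(195.6808842126483)) (np.float64(161.80560084568359), np.float64(318.0426526379449))
651 180 (np.float64(253.6026713300795), np.float64(200.4872868715153)) (np.float64(161.80801399023846), np.float64(332.4618606145459))
629 193 (np.float64(253.1495057995888), np.float64(186.2431337243409)) (np.float64(160.44851739876643), np.float64(289.7294011730227))
640 193 (np.float64(253.1462171814249), np.float64(190.9864725594743)) (np.float64(160.4386515442747), np.float64(303.9594176784229))
651 193 (np.float64(253.14286845299665), np.float64(195.81651144222076)) (np.float64(160.42860535898996), np.float64(318.4495343266623))
```

The shut tips agree with the TCP and aren't 13 mm below it. I'll descend in two stages with a look in between.

```bash
python3 - <<'E'
from workcell import bot
import cv2
bot.move_l([640,-50.3,80],feed=80)
c=bot.read_camera("scene");im=cv2.cvtColor(c["frame"],cv2.COLOR_RGB2BGR)[170:290,200:360]
cv2.imwrite("pics/s3.png",cv2.resize(im,None,fx=4.5,fy=4.5,interpolation=cv2.INTER_CUBIC))
o=bot.get_obs();print(o["time"],o["position"],o["contact_force"])
E
```

```text
5.4583 [640.41033836 -50.40291652  80.70771765] [-0.01708525  0.31913771  0.10209168]
```

View pics/s3.png

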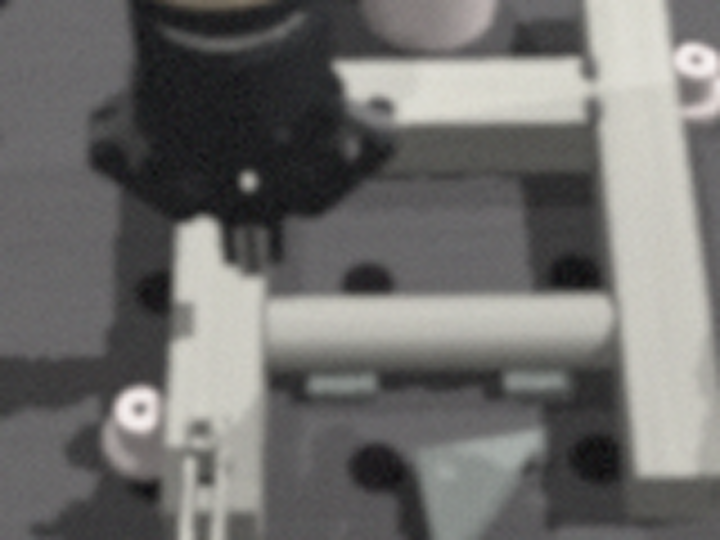

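The tip is in line with the joint at (266,325), about 4 mm toward -y by this view, well within tolerance. I'll shift 2 mm, go down to z=55 and hold.

```bash
python3 - <<'E'
from workcell import bot
import cv2
def st():
    o=bot.get_obs();print(round(o["time"],2),o["position"].round(1),o["contact_force"].round(2))
def pic(n):
    c=bot.read_camera("scene");im=cv2.cvtColor(c["frame"],cv2.COLOR_RGB2BGR)[170:290,200:360]
    cv2.imwrite(n,cv2.resize(im,None,fx=4.5,fy=4.5,interpolation=cv2.INTER_CUBIC))
bot.move_l([640.5,-48.3,55],feed=40);st()
bot.sleep(2.4);pic("pics/s4.png");st()
bot.move_l([640.5,-48.3,150],feed=80)
bot.move_l([643.5,110.5,150],feed=100)
bot.move_l([643.5,110.5,85],feed=80)
pic("pics/s5.png");st()
E
```

```text
6.23 [640.6 -48.3  55.2] [ 0.39 -0.52 -1.33]
8.68 [640.5 -48.3  55. ] [0.12 0.24 0.2 ]
12.78 [644.  110.5  85.8] [0.22 0.11 0.84]
```

View pics/s4.png

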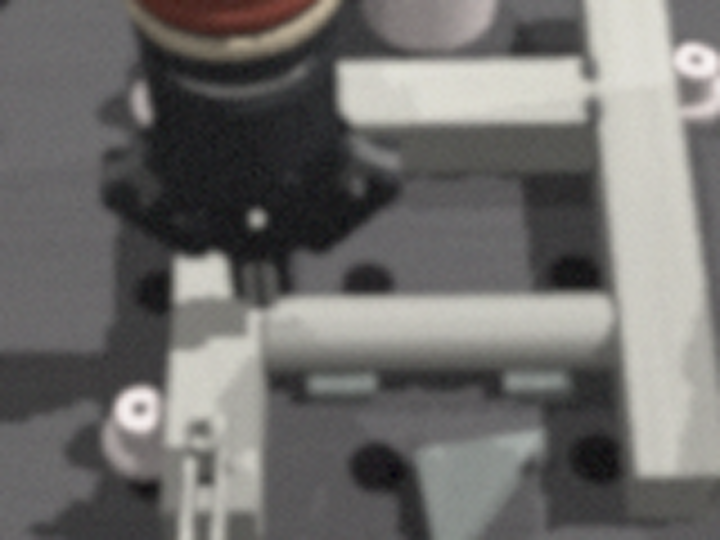

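View pics/s5.png

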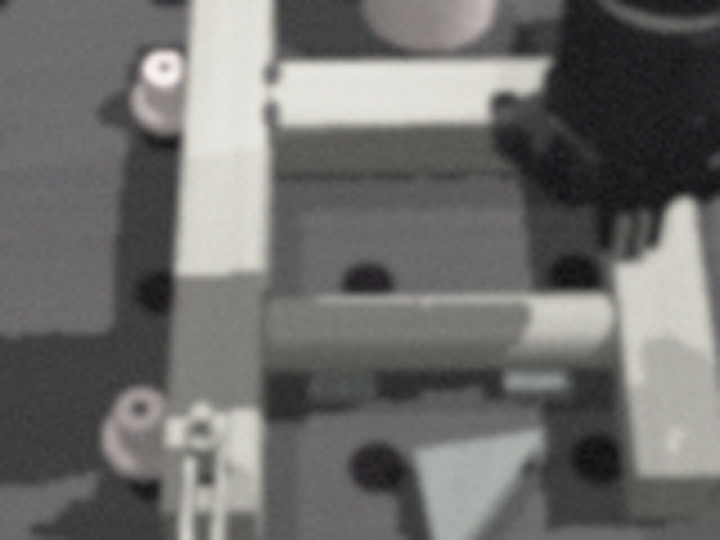

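At the first joint the tip at (262,305) sat right over the butt joint at (266,310). At the second joint, after allowing for parallax, the tip is about 4 mm too far in +y, so I'll shift it to y=107.5.

```bash
python3 - <<'E'
from workcell import bot
import cv2
def st():
    o=bot.get_obs();print(round(o["time"],2),o["position"].round(1),o["contact_force"].round(2))
def pic(n,f=1):
    c=bot.read_camera("scene");im=cv2.cvtColor(c["frame"],cv2.COLOR_RGB2BGR)
    if f: im=cv2.resize(im[170:290,200:360],None,fx=4.5,fy=4.5,interpolation=cv2.INTER_CUBIC)
    cv2.imwrite(n,im)
bot.move_l([643,107.5,55],feed=40);st()
bot.sleep(2.4);pic("pics/s6.png");st()
E
```

```text
13.68 [643.2 107.5  55.3] [-0.14  0.31  0.21]
16.12 [643.  107.5  55. ] [ 0.57  0.83 -0.08]
```

View pics/s6.png

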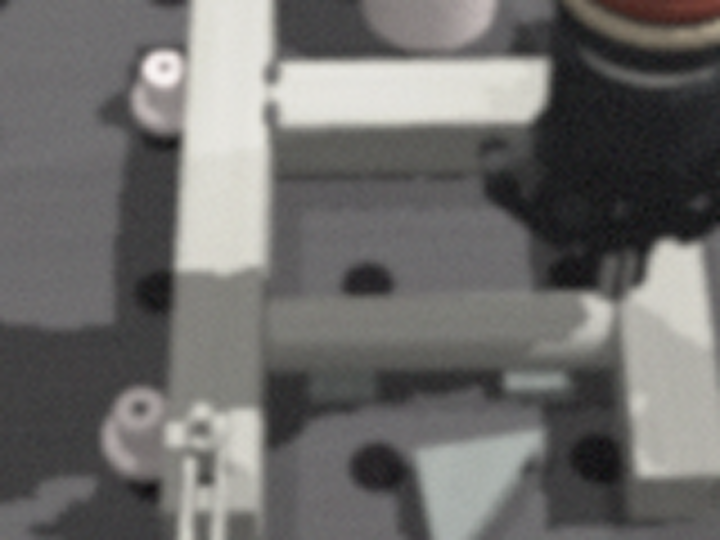

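The tip at (618,295) is directly over the second joint at (614,310). I'll draw straight up and check that nothing moved.

```bash
python3 - <<'E'
from workcell import bot
import cv2,numpy as np
bot.move_l([643,107.5,190],feed=80);bot.sleep(.5)
c=bot.read_camera("scene");im=cv2.cvtColor(c["frame"],cv2.COLOR_RGB2BGR)
cv2.imwrite("pics/s7.png",im)
a=cv2.imread("pics/scene1.png")[240:290,225:375];b=im[240:290,225:375]
e=[cv2.Sobel(cv2.cvtColor(x,cv2.COLOR_BGR2GRAY).astype(np.float32),cv2.CV_32F,0,1) for x in(a,b)]
print("shift px",cv2.phaseCorrelate(e[0],e[1]))
o=bot.get_obs();print(o["time"],o["position"],o["contact_force"])
bot.close_job()
E
```

```text
shift px ((0.023545742365755018, 0.08153793972959278), 1.0280728856404622)
18.5167 [643.00629886 107.49926486 189.99752225] [0.72807284 0.41571471 0.767204  ]
the job is handed in; nothing more can be done
```

View pics/s7.png

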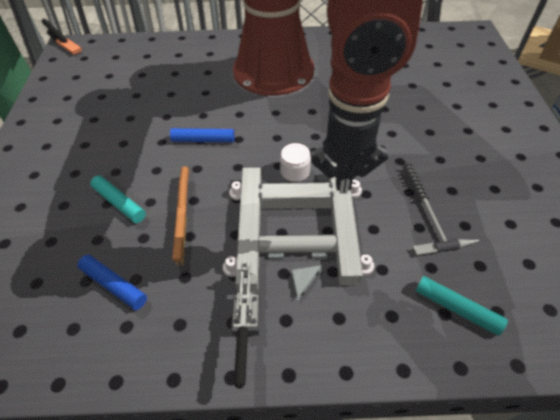

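I rehearsed both tack welds on the round tube and handed the job in at about 18.5 s; no verdict is reported.

- **Clamped rail first:** I held the shut fingertips for about 2.4 s over the round tube's -y end. They were about 15 mm above the rail top and 18 mm above the tube.
- **Unclamped rail second:** I did the same over the +y end, again for about 2.4 s.
- **Finish:** I drew straight up until the fingertips were 190 mm above the table. I did not go down at the square tube's joints.

**Last checks:**
- **Position:** The scene-camera pictures at both stops showed the fingertips over the joint to within a few millimetres.
- **Nothing shifted:** Comparing the far part of the frame before and after gave a shift under 0.1 px. In the last picture, everything else in view is where it started.
- **Contact:** The force readings stayed within about 1.4 N, moving and still, which looks like sensor noise. That is above the 0.5 N contact limit, so they can't by themselves rule out a light touch. The pictures showed clearance throughout.

**Disagreements:** The two cameras differed by 2–5 mm on the joint positions. I used values in between and made corrections of 2–3 mm along y from the pictures before each final descent. The top camera could not check the frame at the stops because the arm blocked its view.

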